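# Lay out a piled-up bearing assembly in its carriers

### The arm

A 6-joint arm with a two-finger parallel gripper is mounted at the origin on the work surface. World frame = base frame: x ahead of the robot, y to its left, z up, the work surface at z = 0. Lengths are in m, angles in degrees, forces in N, time in s.
With the tool pointing down it reaches from about 0.4 to 0.825 m from the base axis. Payload 7 kg.
Tool frame: the origin (TCP) lies at the very end of the fingers, on their centre line; the grasp point (between the pads) lies 19 mm behind it; x points along the fingers, z is the direction in which the jaws open and shut, and the axes are right-handed (so a half turn about x gives the same grasp; the last joint's range is limited). The gripper opens to 88 mm and grips with 3 to 60 N. Pads are 19 mm wide; open, the fingers measure 130 mm over their backs; the gripper's body (78 mm by 193 mm) begins 47 mm behind the grasp point.
Start: joints at [-50.701, 20.546, 0.682, 0, -70.136, -16.507], TCP at [0.261, -0.622, 0.227] pointing down, gripper open.
Joint ranges: [-176.03, 176.03], [-82.01, 121.73], [-58.28, 71.71], [-173.87, 95.51], [-174.79, -0.11], [-173.66, 173.66]. Speed limits (degrees/s): [136.94, 136.94, 172.46, 180, 180, 180].

### API

Orientations are given as [roll, pitch, yaw] about the fixed x, y, z axes, in that order (R = Rz(yaw) Ry(pitch) Rx(roll)).
In Python, from plant import * gives the robot as it stands.
- The arm moves only by the tool arm_command, never from a script. Its argument "commands" is one flat list of numbers, 5 for each row, row after row: the shift along the tool's x, y, z in mm, then the turn about the tool's x in degrees, then the opening in per cent of the stroke, from 0 (shut) to 100 (fully open). A call has 1 to 5 rows; each row shifts and turns the pose as measured when the row begins, along the tool's axes as they then stand; what a row does not reach is not made up. A row lasts 1/8 s, in which the tool goes at most 62.5 mm and 10.7 degrees, less where a joint would pass 70% of its speed; a pose out of reach is approached as far as the arm can. A call is refused whole if a number of a shift passes 62.5 or a number of a turn 10.7, either way. A call with a gripper value outside its range is refused whole. The fingers move at their own pace and stop on an object; the grip force is fixed at half the most. Time passes only in rows, so rows that do not move let the fingers close. It gives the time, the measured TCP pose, the force and the opening at its end, in the units of the state.
- get_obs(): the state, without advancing time (a new reading comes with each control period).
- snapshot(name): name is "side" or "top"; returns a dict with "frame" (420x560x3 uint8, blue, green, red), "fov_y" (degrees; the focal length in pixels is half the picture's height over the tangent of half this angle, whatever the lens; pixels are square), "cx", "cy" (the principal point, pixels), "world_to_cam" (4x4, takes a point from world to camera coordinates). Camera axes: x right, y up, looking along -z (the intrinsics and any distortion apply to the point x, -y, -z); pixel columns grow to the right and rows downward; lengths in m; the calibration is good to about 2 mm. A picture is of the moment at which its call begins. There is no depth.
- close_job(): hands the job in, once; it reports no verdict.
The state is a dict: "clock": time; "joint_pos": joint angles; "qvel": joint speeds; "tau": joint torques, N m; "tool_pos": TCP position; "orientation": TCP orientation; "force": force on the tool from outside, world axes, zero at the start; "moment": the same for the moment, N m; "opening": finger opening in m.
Only numpy, scipy, OpenCV 4.12 (cv2) and the standard library are available. Lean on these libraries where they do the work, as an engineer would, in place of code of your own. Each camera call takes 0.05 s, during which the arm holds its last target. There are 200 camera calls.

### The job

The stripped bearing assembly has been left in a pile on the bench: take it apart from the top and lay every part flat in the pocket of the white carrier block made for it - the nut in the six-sided pocket, the two bearings and the flanged hub each in the round pocket of its size. Set the parts down rather than dropping them, leave each one fully down in its pocket, and do not knock the two bottles.

Things in the scene. Friction and masses are not known exactly. Their poses are not given: they have to be found in the camera images.
- nut: Hexagon steel nut, 30 mm across flats, 34.6 mm across corners, 18 mm high, 18 mm hole; about 65 g. Top of the pile, lying on the small bearing. Origin: centre of its underside; z up; x points square out of one flat.
- small_bearing: Smaller steel ball bearing with a closed dark shield, 47 mm outside, 20 mm hole, 14 mm high; about 110 g. Under the nut, on the large bearing. Origin: centre of its underside; z up.
- large_bearing: Larger open steel ball bearing with balls showing, 62 mm outside, 30 mm hole, 16 mm high; about 200 g. Under the small bearing, on the hub's boss. Origin: centre of its underside; z up.
- hub: Turned aluminium flanged hub, bottom of the pile, standing on the bench: round flange 90 mm across and 12 mm high with a boss 54 mm across rising a further 22 mm from it (34 mm high in all), 30 mm hole; about 300 g. Origin: centre of the flange's underside; z up. Grip it by the boss.
- nut_carrier: White plastic carrier block, fixed to the bench, 74 mm square and 14 mm thick, with a six-sided pocket, 42 mm across flats (the nut fits at any turn, about 4 to 6 mm of play each side), 4 mm deep, floor lined dark. Origin: centre of the block's underside, so the pocket floor is at z = 10 mm and its rim at z = 14 mm, pocket centred on the origin. z up; x square to one flat of the pocket.
- small_carrier: White plastic carrier block, fixed to the bench, 84 mm square and 14 mm thick, with a round pocket 59 mm across (6 mm of play all round the small bearing), 4 mm deep, floor lined dark. Origin: centre of the block's underside, so the pocket floor is at z = 10 mm and its rim at z = 14 mm, pocket centred on the origin. z up.
- large_carrier: White plastic carrier block, fixed to the bench, 100 mm square and 14 mm thick, with a round pocket 74 mm across (6 mm of play all round the large bearing), 4 mm deep, floor lined dark. Origin: centre of the block's underside, so the pocket floor is at z = 10 mm and its rim at z = 14 mm, pocket centred on the origin. z up.
- hub_carrier: White plastic carrier block, fixed to the bench, 132 mm square and 14 mm thick, with a round pocket 102 mm across (6 mm of play all round the hub's flange), 4 mm deep, floor lined dark. Origin: centre of the block's underside, so the pocket floor is at z = 10 mm and its rim at z = 14 mm, pocket centred on the origin. z up.
- white_bottle: Bystander: white plastic bottle with a blue cap, 54 mm across, 122 mm tall, standing loose beside the work. Origin: centre of its underside.
- red_bottle: Bystander: small red bottle with a white pointed nozzle, 36 mm across, 116 mm tall, standing loose beside the work. Origin: centre of its underside.
Things that resemble listed ones, but are neither listed nor needed, are in the scene too. What is shaped like the small_bearing but green is not meant. Leave any brown look-alike of the hub_carrier alone.

How it is judged:
By the outcome, as a careful person would: the job done as asked, in the order asked, and still so for the second after the job is handed in, with the robot touching nothing.
It also fails if it takes over 112 s, if anything falls off the work surface, if the arm or the gripper's body presses on something with over 40 N, if the wrist force passes 120 N, or if a joint passes its speed limit or range.

## Working session

There is one attempt and no reset: what is moved stays moved. The work goes in short steps, Python scripts to look and compute and a tool call to move; the robot and the scene stay as the last step left them, time stands still between calls to the robot, and variables do not carry over. Pictures are saved under pics/ and viewed, about 12 in all and at most 16, crops included, and the job is handed in when it is done.

Besides the shell and the picture viewer there is one more tool, called after "Call:" as a command line: name --argument value ..., lists and objects as JSON in quotes. arm_command: Moves the arm, as the interface text tells. Its arguments: {"type":"object","properties":{"commands":{"type":"array"}},"required":["commands"]}

```bash
mkdir -p pics; cat > h.py <<'E'
from plant import *
import numpy as np, cv2
def cam(n):
    s=snapshot(n); return s
def K(s):
    f=s["frame"].shape[0]/2/np.tan(np.radians(s["fov_y"])/2); return f,s["cx"],s["cy"]
def ray(s,u,v):
    f,cx,cy=K(s); d=np.array([(u-cx)/f,-(v-cy)/f,-1.]); T=np.array(s["world_to_cam"]); R=T[:3,:3]
    return -R.T@T[:3,3], R.T@d
def onz(s,u,v,z):
    o,d=ray(s,u,v); return (o+d*(z-o[2])/d[2])
def proj(s,p):
    f,cx,cy=K(s); T=np.array(s["world_to_cam"]); q=T[:3,:3]@np.array(p)+T[:3,3]
    return cx+f*q[0]/-q[2], cy+f*q[1]/q[2]
E
python3 - <<'E'
from h import *
for n in("top","side"):
    s=cam(n); cv2.imwrite(f"pics/{n}0.png",s["frame"]); np.save(f"{n}0.npy",s,allow_pickle=True)
    print(n,{k:v for k,v in s.items() if k!="frame"})
print(get_obs())
E
```

```text
top {'fov_y': 53.87881841198635, 'cx': 274.8261020673451, 'cy': 214.84730875220833, 'world_to_cam': array([[-0.00741453, -0.99967778, -0.02427696,  0.04408298],
       [ 0.99014054, -0.01073554,  0.13966556, -0.4567945 ],
       [-0.13988118, -0.02300205,  0.98990109, -1.06017482],
       [ 0.        ,  0.        ,  0.        ,  1.        ]])}
side {'fov_y': 46.564328244428474, 'cx': 269.79116243708194, 'cy': 206.34166927621987, 'world_to_cam': array([[-0.71600363, -0.69809494, -0.00149966,  0.33575916],
       [ 0.43364664, -0.44645269,  0.78270722, -0.26068727],
       [-0.54707347,  0.55977089,  0.62238827, -1.11353485],
       [ 0.        ,  0.        ,  0.        ,  1.        ]])}
{'clock': 0.1, 'joint_pos': array([-5.06985294e+01,  2.05848288e+01,  6.39757099e-01, -1.81766402e-02,
       -7.01356569e+01, -1.65068930e+01]), 'qvel': array([-0.02175331, -0.08710588,  0.04559109,  0.07498809, -0.02930549,
        0.06262185]), 'tau': array([-3.94386749e-03, -5.84162951e+01,  2.93747771e+01,  7.01545537e+00,
        1.01248693e-02, -7.91937191e-05]), 'tool_pos': array([ 0.26132531, -0.6218922 ,  0.22574881]), 'orientation': array([  4.55659004,  89.91748214, 117.34497922]), 'force': array([-0.18174592, -0.0141612 ,  0.21522374]), 'moment': array([ 0.01756048, -0.01025032, -0.04020928]), 'opening': 0.08730730946719407}
```

View pics/top0.png

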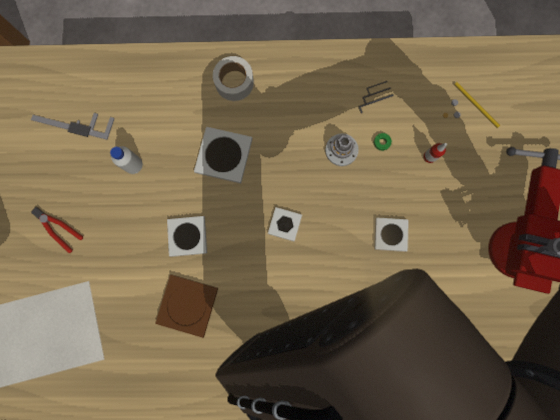

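View pics/side0.png

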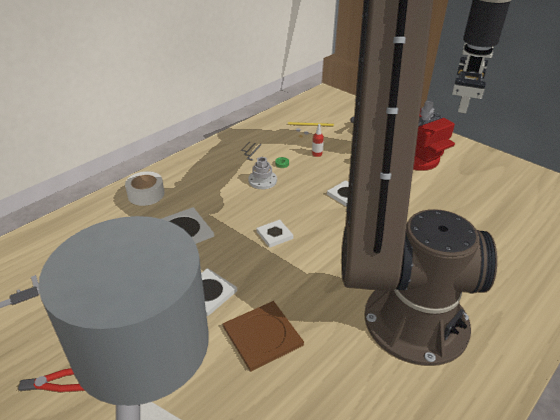

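```bash
python3 - <<'E'
from h import *
t=np.load("top0.npy",allow_pickle=True).item(); s=np.load("side0.npy",allow_pickle=True).item()
a=cv2.resize(t["frame"][120:180,303:403],None,fx=8,fy=8,interpolation=cv2.INTER_CUBIC)[:480]
cv2.imwrite("pics/crop_t.png",a)
b=cv2.resize(s["frame"][145:200,230:300],None,fx=10,fy=10,interpolation=cv2.INTER_CUBIC)
cv2.imwrite("pics/crop_s.png",b)
def dark(im,u,v,r):
    g=im.max(2); x0,y0=u-r,v-r; w=g[y0:v+r,x0:u+r]
    big=cv2.resize(w,None,fx=4,fy=4,interpolation=cv2.INTER_LINEAR)
    _,m=cv2.threshold(big,0,255,cv2.THRESH_BINARY_INV) if 0 else (0,(big<90).astype(np.uint8)*255)
    n,l,st,c=cv2.connectedComponentsWithStats(m)
    k=l[4*r,4*r]; return x0+(c[k][0]-1.5)/4,y0+(c[k][1]-1.5)/4,st[k][2]/4,st[k][3]/4
P={"hub":(223,155,28),"large":(187,237,20),"nut":(286,224,14),"small":(392,235,17)}
S={"hub":(184,228,14),"nut":(274,232,9),"large":(211,290,14)}
for k,(u,v,r) in P.items():
    d=dark(t["frame"],u,v,r); p=onz(t,d[0],d[1],.012); print("top",k,np.round(d,1),np.round(p,4), "diam",np.round(d[2]*2.65,0), "side px",np.round(proj(s,p)))
for k,(u,v,r) in S.items():
    d=dark(s["frame"],u,v,r); print("side",k,np.round(d,1),np.round(onz(s,d[0],d[1],.012),4))
E
```

```text
top hub [222.9 154.1  37.   36. ] [0.631  0.1827 0.012 ] diam 98.0 side px [182. 228.]
top large [186.4 235.9  26.2  26.8] [0.4054 0.2787 0.012 ] diam 70.0 side px [208. 290.]
top nut [284.6 223.8  16.   16. ] [0.4355 0.0143 0.012 ] diam 42.0 side px [275. 231.]
top small [391.7 234.1  21.2  20.8] [ 0.4049 -0.2699  0.012 ] diam 56.0 side px [347. 192.]
side hub [186.7 224.5  28.   19.8] [0.6319 0.1645 0.012 ]
side nut [274.5 231.3  14.    9.2] [0.4368 0.0143 0.012 ]
side large [211.  289.   20.8  21.5] [0.4011 0.2719 0.012 ]
```

View pics/crop_t.png

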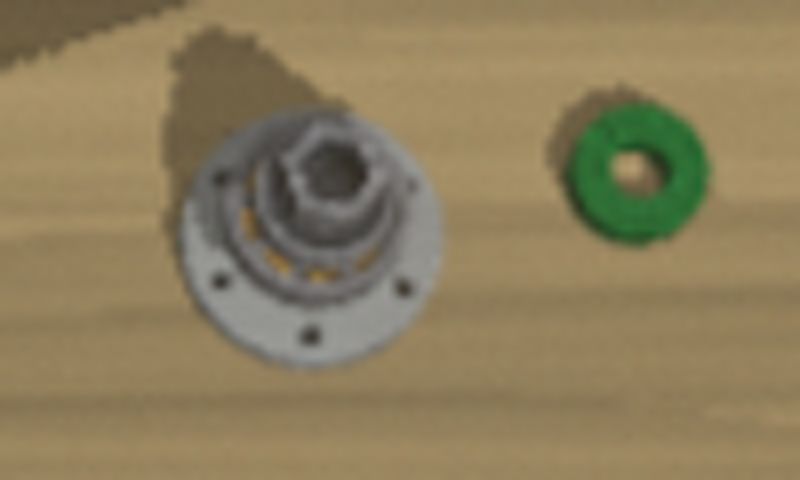

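View pics/crop_s.png

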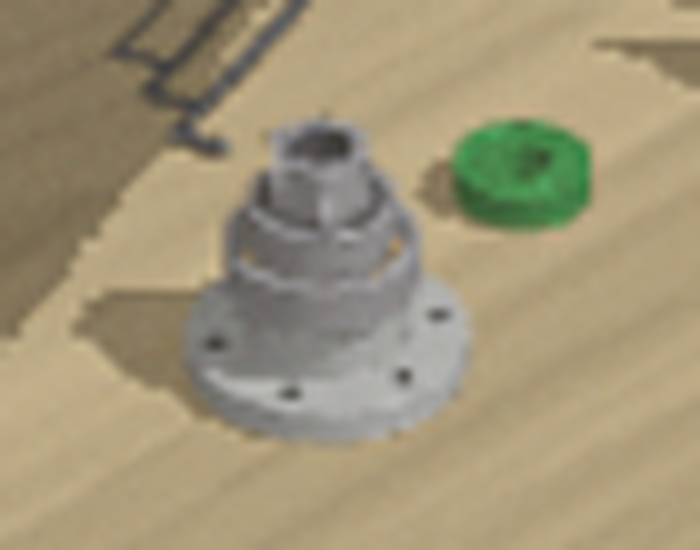

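```bash
cat >> h.py <<'E'
def dark(im,u,v,r,th=90):
    g=im.max(2); x0,y0=u-r,v-r; w=g[y0:v+r,x0:u+r]
    big=cv2.resize(w,None,fx=4,fy=4,interpolation=cv2.INTER_LINEAR)
    n,l,st,c=cv2.connectedComponentsWithStats((big<th).astype(np.uint8))
    k=l[4*r,4*r]; return x0+(c[k][0]-1.5)/4,y0+(c[k][1]-1.5)/4,st[k][2]/4,st[k][3]/4
def tri(a,ua,b,ub):
    o1,d1=ray(a,*ua);o2,d2=ray(b,*ub); A=np.c_[d1,-d2]; x=np.linalg.lstsq(A,o2-o1,rcond=None)[0]
    p,q=o1+d1*x[0],o2+d2*x[1]; return (p+q)/2,np.linalg.norm(p-q)
E
python3 - <<'E'
from h import *
t=np.load("top0.npy",allow_pickle=True).item(); s=np.load("side0.npy",allow_pickle=True).item()
for n,im,L in(("top",t,{"hub":(223,155,26),"large":(187,237,19),"nut":(286,224,14),"small":(392,235,16)}),("side",s,{"hub":(184,228,24),"large":(211,290,19),"nut":(274,232,10)})):
  for k,(u,v,r) in L.items():
    d=dark(im["frame"],u,v,r); print(n,k,np.round(d,1),np.round(onz(im,d[0],d[1],.0115),4))
# white blocks (top)
h=cv2.cvtColor(t["frame"],cv2.COLOR_BGR2HSV); m=((h[...,1]<40)&(h[...,2]>120)).astype(np.uint8)
for c in cv2.findContours(m,cv2.RETR_EXTERNAL,cv2.CHAIN_APPROX_NONE)[0]:
    if 300<cv2.contourArea(c)<4000: r=cv2.minAreaRect(c); print("blk",np.round(r[0],1),np.round(r[1],1),round(r[2]),np.round(onz(t,*r[0],.012),4))
# nut hole both views
pt=(344.6,140.8); ps=(261.6,159.1)
print("nut tri",tri(t,pt,s,ps), onz(t,*pt,.082), onz(s,*ps,.082))
# flange: crop_t extent x 182..445, y 108..365 -> top rim
f=(303+(313.5+.5)/8-.5,120+(236.5+.5)/8-.5); print("flange top",onz(t,*f,.010))
fs=(230+(327+.5)/10-.5,0)
g=(303+(318+.5)/8-.5,120+(232+.5)/8-.5)
for z,p in((.05,(316,219)),(.064,(327,190))):
    print(z,onz(t,303+(p[0]+.5)/8-.5,120+(p[1]+.5)/8-.5,z))
print("bottles",onz(t,128,165,.03),onz(t,432,156,.03))
E
```

```text
top hub [222.9 154.1  37.   36. ] [0.6311 0.1827 0.0115]
top large [186.4 235.9  26.2  26.8] [0.4054 0.2788 0.0115]
top nut [284.6 223.8  16.   16. ] [0.4356 0.0143 0.0115]
top small [391.7 234.1  21.2  20.8] [ 0.405  -0.2701  0.0115]
side hub [187.1 224.6  30.2  19.8] [0.6313 0.1635 0.0115]
side large [211.  289.   20.8  21.5] [0.4015 0.2716 0.0115]
side nut [274.5 231.3  14.    9.2] [0.4372 0.0139 0.0115]
blk [391. 234.] [32. 32.] 90 [ 0.4053 -0.2682  0.012 ]
blk [185.8 235.6] [38.1 36.3] 87 [0.4062 0.2803 0.012 ]
blk [284.4 223.7] [27.6 27.7] 16 [0.4358 0.0147 0.012 ]
nut tri (array([ 0.64187381, -0.14242819,  0.08085527]), np.float64(0.0011340671234878583)) [ 0.64104163 -0.14259916  0.082     ] [ 0.6411402  -0.14092419  0.082     ]
flange top [ 0.64093094 -0.1450346   0.01      ]
0.05 [ 0.63471927 -0.14025146  0.05      ]
0.064 [ 0.64013901 -0.14209758  0.064     ]
bottles [0.59884405 0.43854803 0.03      ] [ 0.61222659 -0.38248378  0.03      ]
```

Call:
arm_command --commands '[0,0,0,7.8,100,0,-49,36.5,0,100,0,-49,36.5,0,100,0,-49,36.5,0,100,0,-49,36.5,0,100]'

```text
clock: 0.72
tool_pos: [0.4142, -0.4283, 0.2223]
orientation: [27.4, 89.6, 131.7]
force: [1.2, -0.2, 0.3]
opening: 0.0873
```

```bash
cat > go.py <<'E'
import sys
from h import *
from scipy.spatial.transform import Rotation as Ro
x,y,z,az=map(float,sys.argv[1:5]); o=get_obs()
R=Ro.from_euler("xyz",o["orientation"],degrees=True).as_matrix()
a=np.degrees(np.arctan2(R[1,2],R[0,2]))
d=np.array([x,y,z])-o["tool_pos"]; t=(a-az+180)%360-180
print("t",round(o["clock"],2),"pos",np.round(o["tool_pos"]*1000,1),"az",round(a,1),"tilt",np.round(R[:,0],3),"F",np.round(o["force"],1),"open",round(o["opening"]*1000,1),"j",np.round(o["joint_pos"]))
c,s=np.cos(np.radians(az)),np.sin(np.radians(az)); D=d*1000
print("now axes",np.round(R.T@D,1),"turn",round(t,1)," | after turn axes",np.round([-D[2],-s*D[0]+c*D[1],c*D[0]+s*D[1]],1))
E
python3 go.py .641 -.142 .2 105
```

```text
t 0.72 pos [ 414.2 -428.3  222.3] az 104.3 tilt [-0.005  0.005 -1.   ] F [ 1.2 -0.2  0.3] open 87.3 j [-27.  14. -10.  -0. -67. -48.]
now axes [  22.7 -290.4  221.5] turn -0.7  | after turn axes [  22.3 -293.2  217.9]
```

Call:
arm_command --commands '[0,-49,36.5,-0.7,100,0,-49,36.5,0,100,0,-49,36.5,0,100,0,-49,36.5,0,100,0,-49,36.5,0,100]'

```text
clock: 1.35
tool_pos: [0.6068, -0.182, 0.2217]
orientation: [31.4, 89.5, 136.4]
force: [1.3, -0.6, -0.5]
opening: 0.0873
```

```bash
python3 go.py .641 -.142 .2 105
```

```text
t 1.35 pos [ 606.8 -182.   221.7] az 105.0 tilt [-0.006  0.006 -1.   ] F [ 1.3 -0.6 -0.5] open 87.3 j [  1.  17.  -5.  -0. -68. -76.]
now axes [ 21.7 -43.5  29.6] turn 0.0  | after turn axes [ 21.7 -43.4  29.8]
```

Call:
arm_command --commands '[20,-43.5,29.5,0,100,40,0,0,0,100,40,0,0,0,70,0,0,0,0,70]'

```text
clock: 1.85
tool_pos: [0.6438, -0.1349, 0.1177]
orientation: [36.5, 89.5, 141.8]
force: [1.2, 0.3, 0.4]
opening: 0.0726
```

```bash
python3 go.py .641 -.142 .07 105; python3 - <<'E'
from h import *
t=cam("top"); s=cam("side"); np.save("t1.npy",t,allow_pickle=True); np.save("s1.npy",s,allow_pickle=True)
a=cv2.resize(t["frame"][90:180,293:393],(500,450),interpolation=cv2.INTER_CUBIC)
b=cv2.resize(s["frame"][120:200,235:295],(300,400),interpolation=cv2.INTER_CUBIC); b=cv2.copyMakeBorder(b,0,50,0,0,0)
cv2.imwrite("pics/a1.png",np.hstack([a,b]))
E
```

```text
t 1.85 pos [ 643.8 -134.9  117.7] az 105.4 tilt [-0.007  0.006 -1.   ] F [1.2 0.3 0.4] open 72.6 j [  5.  24.  -9.  -0. -58. -79.]
now axes [47.7  4.3 -6.4] turn 0.4  | after turn axes [47.7  4.6 -6.1]
```

View pics/a1.png

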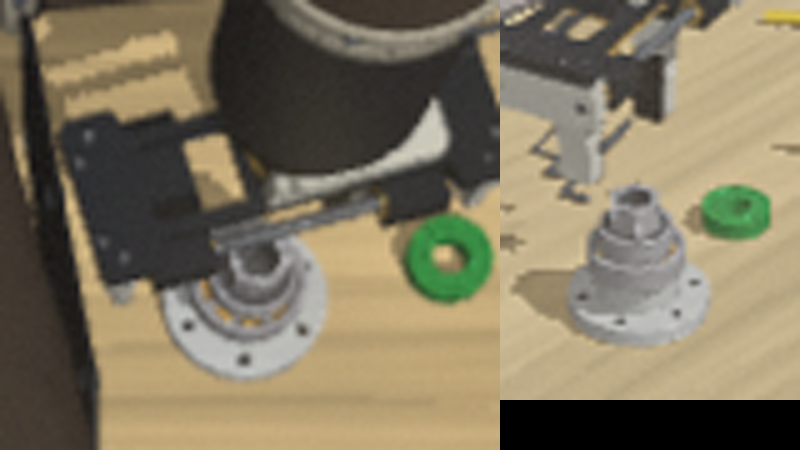

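Call:
arm_command --commands '[0,4.5,-6,0.4,70,30,0,0,0,70,0,0,0,0,70]'

```text
clock: 2.33
tool_pos: [0.6464, -0.1445, 0.0979]
orientation: [-75.8, 89.5, 29.1]
force: [-0.0, 0.6, 0.2]
opening: 0.0614
```

```bash
python3 go.py .641 -.142 .07 105
```

```text
t 2.33 pos [ 646.4 -144.5   97.9] az 104.9 tilt [ 0.008  0.005 -1.   ] F [-0.   0.6  0.2] open 61.4 j [  4.  25. -10.  -0. -54. -79.]
now axes [27.9  4.8  3.7] turn -0.1  | after turn axes [27.9  4.5  3.8]
```

Call:
arm_command --commands '[10,4.5,4,0,70,10,0,0,0,70,4,0,0,0,70,0,0,0,0,70]'

```text
clock: 2.82
tool_pos: [0.6428, -0.1423, 0.0768]
orientation: [-88.2, 89.2, 16.7]
force: [-0.1, -0.0, -0.1]
opening: 0.0614
```

```bash
python3 go.py .641 -.142 .07 105
```

```text
t 2.83 pos [ 642.8 -142.3   76.8] az 104.9 tilt [ 0.014  0.004 -1.   ] F [-0.1 -0.  -0.1] open 61.4 j [  4.  26. -12.  -0. -51. -79.]
now axes [6.8 1.7 0.7] turn -0.1  | after turn axes [6.8 1.6 0.7]
```

Call:
arm_command --commands '[6,1.5,0.5,0,70,2,0,0,0,70,0,0,0,0,0,0,0,0,0,0,0,0,0,0,0]'

```text
clock: 3.45
tool_pos: [0.6417, -0.1421, 0.0686]
orientation: [-89.3, 89.1, 15.6]
force: [0.2, 0.5, 0.2]
opening: 0.0367
```

Call:
arm_command --commands '[0,0,0,0,0,0,0,0,0,0,0,0,0,0,0]'

```text
clock: 3.82
tool_pos: [0.6417, -0.1421, 0.0687]
orientation: [-89.2, 89.1, 15.7]
force: [-0.2, -0.4, 0.3]
opening: 0.0296
```

```bash
python3 go.py .4355 .0143 .16 105
```

```text
t 3.83 pos [ 641.7 -142.1   68.7] az 104.9 tilt [ 0.015  0.004 -1.   ] F [-0.2 -0.4  0.3] open 29.6 j [  4.  26. -13.  -0. -50. -79.]
now axes [-93.7 157.7 204.1] turn -0.1  | after turn axes [-91.3 158.7 204.4]
```

Call:
arm_command --commands '[-15,0,0,0,0,-35,0,0,0,0,-40,0,0,0,0,0,32,41,0,0,0,32,41,0,0]'

```text
clock: 4.45
tool_pos: [0.5584, -0.08, 0.1638]
orientation: [-92.8, 89.0, 11.9]
force: [-0.1, 1.1, 0.2]
opening: 0.0295
```

```bash
python3 go.py .4355 .0143 .06 105
```

```text
t 4.45 pos [558.4 -80.  163.8] az 104.7 tilt [ 0.017  0.004 -1.   ] F [-0.1  1.1  0.2] open 29.5 j [ 12.  12. -19.  -0. -57. -87.]
now axes [102.   96.6 122.5] turn -0.3  | after turn axes [103.8  94.3 122.9]
```

Call:
arm_command --commands '[10,31.5,41,0,0,20,31.5,41,0,0,30,31.5,41,0,0,20,0,0,0,0,0,0,0,0,0]'

```text
clock: 5.08
tool_pos: [0.4343, 0.0199, 0.087]
orientation: [-89.5, 88.3, 15.5]
force: [-0.5, -0.6, -0.3]
opening: 0.0296
```

```bash
python3 go.py .4355 .0143 .06 105; python3 - <<'E'
from h import *
t=cam("top"); s=cam("side")
o=get_obs()["tool_pos"]; print(proj(t,o),proj(s,o))
a=cv2.resize(t["frame"][190:260,235:335],(500,350),interpolation=cv2.INTER_CUBIC)
b=cv2.resize(s["frame"][180:250,245:305],(300,350),interpolation=cv2.INTER_CUBIC)
cv2.imwrite("pics/a2.png",np.hstack([a,b]))
E
```

```text
t 5.08 pos [434.3  19.9  87. ] az 105.0 tilt [ 0.028  0.008 -1.   ] F [-0.5 -0.6 -0.3] open 29.6 j [  29.    5.  -41.    1.  -42. -105.]
now axes [27.   1.  -5.7] turn -0.0  | after turn axes [27.   0.2 -5.7]
(np.float64(282.3963063382572), np.float64(220.26085321421132)) (np.float64(273.5959229220312), np.float64(210.8445412598797))
```

View pics/a2.png

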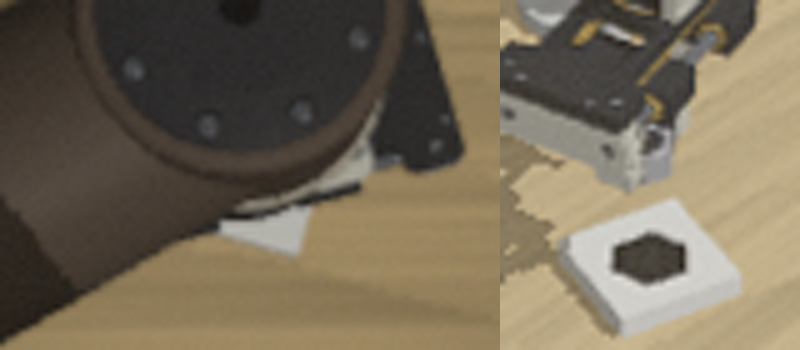

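Call:
arm_command --commands '[20,0.5,-5.5,0,0,20,0,0,0,0,15,0,0,0,0,0,0,0,0,0]'

```text
clock: 5.68
tool_pos: [0.4439, 0.0147, 0.0363]
orientation: [-87.9, 87.7, 16.8]
force: [0.4, -0.3, -1.2]
opening: 0.0296
```

```bash
python3 go.py .4355 .0143 .0155 105
```

```text
t 5.67 pos [443.9  14.7  36.3] az 104.7 tilt [ 0.038  0.011 -0.999] F [ 0.4 -0.3 -1.2] open 29.6 j [  28.   11.  -44.    1.  -33. -104.]
now axes [20.5  9.1  1.7] turn -0.3  | after turn axes [20.8  8.2  1.8]
```

Call:
arm_command --commands '[5,9,1.5,0,0,6,1,0,0,0,4,1,0,0,0,0,0,0,0,0]'

```text
clock: 6.18
tool_pos: [0.4345, 0.0136, 0.0222]
orientation: [-87.3, 87.5, 17.3]
force: [-0.1, -1.2, -1.0]
opening: 0.0293
```

```bash
python3 go.py .4355 .0143 .0155 105
```

```text
t 6.17 pos [434.5  13.6  22.2] az 104.6 tilt [ 0.041  0.013 -0.999] F [-0.1 -1.2 -1. ] open 29.3 j [  28.   11.  -46.    1.  -30. -105.]
now axes [ 6.7 -0.8  0.4] turn -0.4  | after turn axes [ 6.7 -1.1  0.4]
```

Call:
arm_command --commands '[3,-0.5,0,0,0,2,0,0,0,0,2,0,0,0,0,1,0,0,0,0]'

```text
clock: 6.68
tool_pos: [0.4361, 0.0142, 0.0145]
orientation: [-87.6, 87.5, 17.1]
force: [-6.2, 1.7, 20.1]
opening: 0.0294
```

```bash
python3 go.py .4355 .0143 .0145 105
```

```text
t 6.67 pos [436.1  14.2  14.5] az 104.7 tilt [ 0.042  0.013 -0.999] F [-6.2  1.7 20.1] open 29.4 j [  28.   12.  -46.    1.  -29. -105.]
now axes [0.  0.6 0.2] turn -0.3  | after turn axes [0.  0.6 0.2]
```

Call:
arm_command --commands '[-0.5,0,0,0,10,0,0,0,0,55,0,0,0,0,55,-5,0,0,0,60,-20,0,0,0,60]'

```text
clock: 7.3
tool_pos: [0.4342, 0.0135, 0.0397]
orientation: [-88.4, 87.6, 16.3]
force: [0.0, 0.3, -0.2]
opening: 0.0524
```

Call:
arm_command --commands '[-40,0,0,0,65,-50,0,0,0,65,-50,0,0,0,65,0,-31.5,-41,0,65,0,-31.5,-41,0,65]'

```text
clock: 7.92
tool_pos: [0.5115, -0.0509, 0.1927]
orientation: [-88.7, 87.1, 16.4]
force: [1.2, 2.1, -0.1]
opening: 0.0571
```

```bash
python3 go.py .641 -.142 .15 105
```

```text
t 7.92 pos [511.5 -50.9 192.7] az 105.1 tilt [ 0.048  0.014 -0.999] F [ 1.2  2.1 -0.1] open 57.1 j [ 16.   5. -24.  -0. -58. -91.]
now axes [  47.6  -99.1 -121.7] turn 0.1  | after turn axes [  42.7 -101.5 -121.5]
```

Call:
arm_command --commands '[0,-32,-41,0,75,0,-32,-41,0,75,0,-32,-41,0,75,0,0,0,0,75,0,0,0,0,75]'

```text
clock: 8.55
tool_pos: [0.6411, -0.1506, 0.1978]
orientation: [-88.3, 87.1, 16.7]
force: [-0.5, 0.8, -0.1]
opening: 0.0659
```

```bash
python3 go.py .641 -.142 .15 105; python3 - <<'E'
from h import *
t=cam("top"); s=cam("side")
a=cv2.resize(t["frame"][190:260,245:325],(400,350),interpolation=cv2.INTER_CUBIC)
b=cv2.resize(s["frame"][145:265,230:310],(400,600),interpolation=cv2.INTER_CUBIC)
a=cv2.copyMakeBorder(a,0,250,0,0,0)
cv2.imwrite("pics/a3.png",np.hstack([a,b]))
E
```

```text
t 8.55 pos [ 641.1 -150.6  197.8] az 104.9 tilt [ 0.048  0.014 -0.999] F [-0.5  0.8 -0.1] open 65.9 j [  3.  19.  -6.  -1. -63. -78.]
now axes [47.9  0.3  8.2] turn -0.1  | after turn axes [47.8 -2.2  8.3]
```

View pics/a3.png

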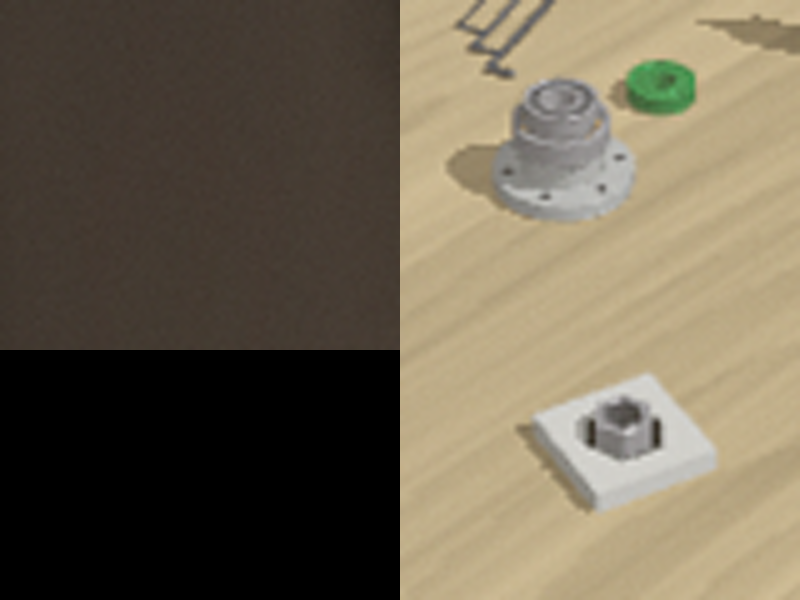

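Call:
arm_command --commands '[-40,0,0,0,75,0,0,0,0,75,0,0,0,0,75]'

```text
clock: 9.02
tool_pos: [0.6368, -0.1482, 0.2405]
orientation: [-88.3, 87.0, 16.9]
force: [-0.4, 0.9, -0.6]
opening: 0.0658
```

```bash
python3 go.py .641 -.142 .15 105; python3 -c "
from h import *
s=cam('side');print(onz(s,262,164.2,.064))"
```

```text
t 9.03 pos [ 636.8 -148.2  240.5] az 105.2 tilt [ 0.05   0.015 -0.999] F [-0.4  0.9 -0.6] open 65.8 j [  4.  17.  -3.  -1. -68. -78.]
now axes [90.7 -0.9  4.7] turn 0.2  | after turn axes [90.5 -5.6  4.9]
[ 0.63972607 -0.14094818  0.064     ]
```

Call:
arm_command --commands '[50,0,8,0,75,50,0,0,0,75,0,0,0,0,75]'

```text
clock: 9.45
tool_pos: [0.64, -0.1381, 0.1403]
orientation: [-89.9, 86.8, 15.3]
force: [-0.6, -1.0, 0.2]
opening: 0.0662
```

```bash
python3 go.py .641 -.142 .057 105
```

```text
t 9.45 pos [ 640.  -138.1  140.3] az 105.2 tilt [ 0.053  0.015 -0.998] F [-0.6 -1.   0.2] open 66.2 j [  4.  21. -11.  -1. -55. -79.]
now axes [83.1  4.6 -4. ] turn 0.2  | after turn axes [83.3  0.  -4. ]
```

Call:
arm_command --commands '[30,1,-4,0,75,30,1,0,0,75,10,0,0,0,75,0,0,0,0,75]'

```text
clock: 9.95
tool_pos: [0.6475, -0.1419, 0.0771]
orientation: [-93.9, 86.4, 11.5]
force: [-0.4, 1.0, 0.8]
opening: 0.0661
```

```bash
python3 go.py .6405 -.142 .056 105
```

```text
t 9.95 pos [ 647.5 -141.9   77.1] az 105.4 tilt [ 0.062  0.013 -0.998] F [-0.4  1.   0.8] open 66.1 j [  4.  25. -14.  -1. -48. -78.]
now axes [20.6  8.1  1.8] turn 0.4  | after turn axes [21.1  6.8  1.7]
```

Call:
arm_command --commands '[8,7,2,0.4,75,8,2,0,0,75,5,0,0,0,75,0,0,0,0,75]'

```text
clock: 10.45
tool_pos: [0.6407, -0.1421, 0.058]
orientation: [-94.4, 86.1, 10.6]
force: [0.4, 0.4, 0.1]
opening: 0.0661
```

```bash
python3 go.py .6405 -.142 .056 105
```

```text
t 10.45 pos [ 640.7 -142.1   58. ] az 105.0 tilt [ 0.067  0.012 -0.998] F [0.4 0.4 0.1] open 66.1 j [  4.  25. -16.  -1. -45. -79.]
now axes [2.  0.3 0.1] turn -0.0  | after turn axes [2.  0.2 0.1]
```

Call:
arm_command --commands '[2,0,0,0,75,0,0,0,0,0,0,0,0,0,0,0,0,0,0,0,0,0,0,0,0]'

```text
clock: 11.08
tool_pos: [0.6413, -0.1421, 0.0562]
orientation: [-94.6, 86.1, 10.4]
force: [0.3, 0.4, -0.4]
opening: 0.0461
```

Call:
arm_command --commands '[0,0,0,0,0,-8,0,0,0,0,-8,0,0,0,0,-8,0,0,0,0,0,0,0,0,0]'

```text
clock: 11.7
tool_pos: [0.6397, -0.1424, 0.0823]
orientation: [-94.6, 86.1, 10.4]
force: [-0.5, 0.2, -1.2]
opening: 0.0461
```

```bash
python3 go.py .405 -.2695 .12 105
```

```text
t 11.7 pos [ 639.7 -142.4   82.3] az 105.0 tilt [ 0.067  0.012 -0.998] F [-0.5  0.2 -1.2] open 46.1 j [  4.  24. -15.  -1. -47. -79.]
now axes [-55.  256.4 -62.2] turn 0.0  | after turn axes [-37.7 259.6 -62. ]
```

Call:
arm_command --commands '[-20,30,-7,0,0,-10,51,-12,0,0,0,51,-12,0,0,0,51,-12,0,0,0,51,-12,0,0]'

```text
clock: 12.32
tool_pos: [0.4237, -0.2578, 0.0968]
orientation: [-95.6, 86.0, 9.7]
force: [-0.5, -1.1, -1.2]
opening: 0.0462
```

```bash
python3 go.py .405 -.2695 .06 105
```

```text
t 12.32 pos [ 423.7 -257.8   96.8] az 105.3 tilt [ 0.07   0.012 -0.998] F [-0.5 -1.1 -1.2] open 46.2 j [-10.   9. -33.  -2. -44. -64.]
now axes [35.3 23.6 -6.1] turn 0.3  | after turn axes [36.8 21.  -6.4]
```

Call:
arm_command --commands '[20,19,-6,0.3,0,25,1,0,0,0,0,0,0,0,0,0,0,0,0,0]'

```text
clock: 12.82
tool_pos: [0.4056, -0.2702, 0.0514]
orientation: [-95.8, 85.8, 8.9]
force: [-0.1, -0.9, -0.6]
opening: 0.0461
```

```bash
python3 go.py .405 -.2695 .0165 105
```

```text
t 12.82 pos [ 405.6 -270.2   51.4] az 104.7 tilt [ 0.072  0.011 -0.997] F [-0.1 -0.9 -0.6] open 46.1 j [-12.  13. -37.  -2. -37. -62.]
now axes [34.8  3.   1.1] turn -0.3  | after turn axes [34.9  0.4  0.8]
```

Call:
arm_command --commands '[14,1.5,0.5,-0.3,0,10,1,0,0,0,4,0.5,0,0,0,0,0,0,0,0]'

```text
clock: 13.32
tool_pos: [0.4062, -0.2698, 0.0225]
orientation: [-96.8, 85.7, 8.4]
force: [0.5, -0.5, -1.5]
opening: 0.046
```

```bash
python3 go.py .405 -.2695 .0165 105
```

```text
t 13.32 pos [ 406.2 -269.8   22.5] az 105.2 tilt [ 0.074  0.011 -0.997] F [ 0.5 -0.5 -1.5] open 46.0 j [-12.  15. -38.  -3. -32. -61.]
now axes [5.9 1.5 0.7] turn 0.2  | after turn axes [6.  1.  0.6]
```

Call:
arm_command --commands '[3,1.2,0.5,0,0,2,0,0,0,0,1.5,0,0,0,0,1,0,0,0,0]'

```text
clock: 13.82
tool_pos: [0.4058, -0.2697, 0.0159]
orientation: [-97.3, 85.7, 7.9]
force: [-7.1, 5.8, 23.2]
opening: 0.0459
```

```bash
python3 go.py .405 -.2695 .0165 105;python3 - <<'E'
from h import *
s=cam("side")
b=cv2.resize(s["frame"][150:230,320:400],(500,500),interpolation=cv2.INTER_CUBIC)
cv2.imwrite("pics/a4.png",b)
E
```

```text
t 13.82 pos [ 405.8 -269.7   15.9] az 105.2 tilt [ 0.075  0.01  -0.997] F [-7.1  5.8 23.2] open 45.9 j [-12.  16. -39.  -3. -31. -61.]
now axes [-0.6  0.7  0.4] turn 0.2  | after turn axes [-0.6  0.7  0.4]
```

View pics/a4.png

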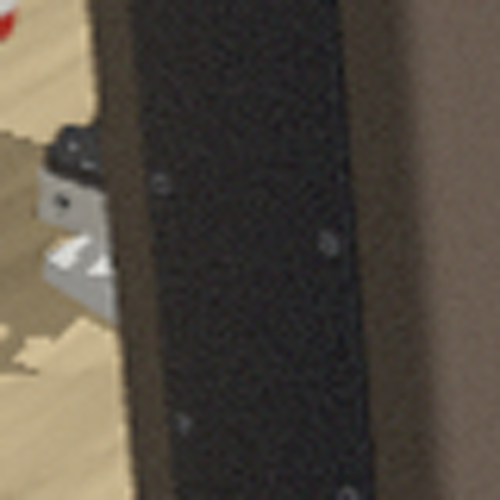

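Call:
arm_command --commands '[-0.5,0,0,0,30,0,0,0,0,75,0,0,0,0,75,0,0,0,0,75,-5,0,0,0,75]'

```text
clock: 14.5
tool_pos: [0.4058, -0.2699, 0.0218]
orientation: [-97.5, 85.6, 7.7]
force: [0.8, 0.4, 0.2]
opening: 0.0654
```

Call:
arm_command --commands '[-40,0,0,0,95,-50,0,0,0,95,0,-51,12,0,95,0,-51,12,0,95,0,-51,12,0,95]'

```text
clock: 15.12
tool_pos: [0.5377, -0.1959, 0.1288]
orientation: [-97.7, 85.5, 7.2]
force: [0.6, -0.9, 0.2]
opening: 0.0829
```

```bash
python3 go.py .6405 -.142 .1 105
```

```text
t 15.12 pos [ 537.7 -195.9  128.8] az 104.9 tilt [ 0.078  0.01  -0.997] F [ 0.6 -0.9  0.2] open 82.9 j [ -1.  13. -23.  -1. -49. -74.]
now axes [  37.2 -110.7   25.9] turn -0.1  | after turn axes [  28.8 -113.3   25.5]
```

Call:
arm_command --commands '[0,-51,12,0,95,0,-51,12,0,95,0,-8,2,0,95,0,0,0,0,95]'

```text
clock: 15.62
tool_pos: [0.6422, -0.1385, 0.138]
orientation: [-98.1, 85.5, 7.1]
force: [-0.4, -0.7, 0.3]
opening: 0.0833
```

```bash
python3 go.py .6405 -.142 .041 105;python3 - <<'E'
from h import *
s=cam("side"); t=cam("top")
b=cv2.resize(s["frame"][150:220,240:380],(800,400),interpolation=cv2.INTER_CUBIC)
cv2.imwrite("pics/a5.png",b)
E
```

```text
t 15.62 pos [ 642.2 -138.5  138. ] az 105.1 tilt [ 0.078  0.01  -0.997] F [-0.4 -0.7  0.3] open 83.3 j [  5.  20. -12.  -0. -53. -79.]
now axes [96.6 10.1 -1.9] turn 0.1  | after turn axes [97.   2.5 -2.9]
```

View pics/a5.png

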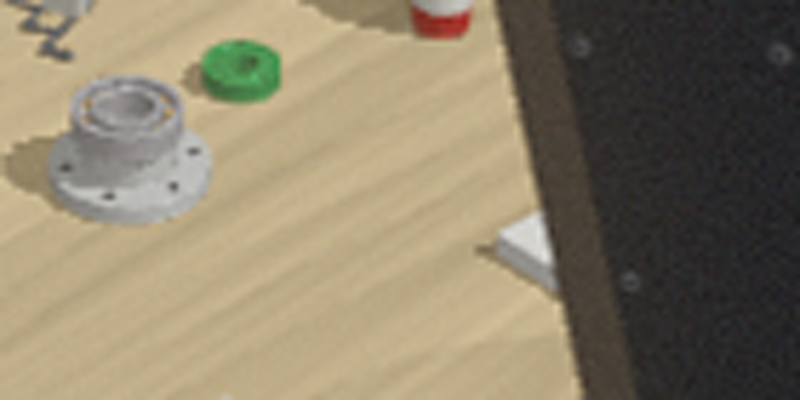

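Call:
arm_command --commands '[30,5,-2,0,95,30,3,0,0,95,15,2,0,0,95,0,0,0,0,95]'

```text
clock: 16.23
tool_pos: [0.6354, -0.1459, 0.0633]
orientation: [-98.2, 85.3, 6.7]
force: [0.0, 1.1, 0.1]
opening: 0.0834
```

```bash
python3 go.py .6405 -.142 .041 105; python3 -c "
from h import *
s=cam('side');print(onz(s,261.5,168.3,.05))"
```

```text
t 16.23 pos [ 635.4 -145.9   63.3] az 104.8 tilt [ 0.081  0.009 -0.997] F [0.  1.1 0.1] open 83.4 j [  4.  24. -17.  -0. -44. -79.]
now axes [22.7 -4.1  2.7] turn -0.2  | after turn axes [22.3 -5.9  2.5]
[ 0.63970893 -0.13851665  0.05      ]
```

Call:
arm_command --commands '[10,-5,3.5,0,95,8,0,0,0,95,3,0.3,0,0,95,0,0,0,0,95]'

```text
clock: 16.77
tool_pos: [0.6435, -0.1406, 0.0448]
orientation: [-98.7, 85.0, 6.2]
force: [0.4, 0.3, -0.1]
opening: 0.0831
```

```bash
python3 go.py .6403 -.141 .0405 105
```

```text
t 16.77 pos [ 643.5 -140.6   44.8] az 104.9 tilt [ 0.086  0.009 -0.996] F [ 0.4  0.3 -0.1] open 83.1 j [  5.  26. -18.  -0. -42. -79.]
now axes [4.  3.5 0.5] turn -0.1  | after turn axes [4.3 3.2 0.5]
```

Call:
arm_command --commands '[4,3,0.5,0,95,0.5,0,0,0,0,0,0,0,0,0,0,0,0,0,0,0,0,0,0,0]'

```text
clock: 17.4
tool_pos: [0.6408, -0.141, 0.0401]
orientation: [-98.8, 85.0, 6.2]
force: [0.9, 0.7, -1.0]
opening: 0.0612
```

```bash
python3 go.py .405 .279 .12 105
```

```text
t 17.4 pos [ 640.8 -141.    40.1] az 104.9 tilt [ 0.086  0.009 -0.996] F [ 0.9  0.7 -1. ] open 61.2 j [  5.  26. -18.  -0. -41. -79.]
now axes [-96.  112.2 465.4] turn -0.1  | after turn axes [-79.9 119.  466.7]
```

Call:
arm_command --commands '[-8,1,0,0,0,-10,1,0,0,0,-30,-2,0,0,0,-30,-2,0,0,0,0,0,0,0,0]'

```text
clock: 18.02
tool_pos: [0.6346, -0.1413, 0.1218]
orientation: [-98.5, 85.1, 6.4]
force: [-0.3, 0.3, -2.8]
opening: 0.0609
```

```bash
python3 go.py .405 .279 .12 105; python3 - <<'E'
from h import *
s=cam("side");t=cam("top")
for px in((128,360),(128,415),(195,300)):
  o,d=ray(s,*px)
  for k in(.2,.4,.6,.8): p=o+d*k; print(px,np.round(p,2),np.round(proj(t,p)))
E
```

```text
t 18.02 pos [ 634.6 -141.3  121.8] az 104.9 tilt [ 0.085  0.009 -0.996] F [-0.3  0.3 -2.8] open 60.9 j [  5.  20. -14.  -0. -50. -79.]
now axes [-13.8 113.3 465.1] turn -0.1  | after turn axes [  1.8 113.  465.4]
(128, 360) [-0.13  0.7   0.72] [-537.  813.]
(128, 360) [-0.01  0.65  0.55] [-212.  523.]
(128, 360) [0.12 0.61 0.38] [-58. 386.]
(128, 360) [0.24 0.57 0.2 ] [ 33. 305.]
(128, 415) [-0.14  0.71  0.71] [-511.  800.]
(128, 415) [-0.03  0.67  0.51] [-198.  523.]
(128, 415) [0.09 0.64 0.32] [-52. 394.]
(128, 415) [0.2  0.61 0.13] [ 33. 320.]
(195, 300) [-0.14  0.67  0.74] [-552.  860.]
(195, 300) [-0.03  0.59  0.59] [-204.  560.]
(195, 300) [0.09 0.52 0.43] [-33. 413.]
(195, 300) [0.2  0.45 0.28] [ 68. 326.]
```

Call:
arm_command --commands '[-5,13,50,0,0,0,14,58,0,0,0,14,58,0,0,0,14,58,0,0,0,14,58,0,0]'

```text
clock: 18.75
tool_pos: [0.4887, 0.1163, 0.109]
orientation: [-98.9, 85.8, 5.5]
force: [0.8, 1.4, -1.5]
opening: 0.061
```

```bash
python3 go.py .405 .279 .08 105
```

```text
t 18.75 pos [488.7 116.3 109. ] az 104.4 tilt [ 0.073  0.007 -0.997] F [ 0.8  1.4 -1.5] open 61.0 j [  38.    8.  -35.    3.  -44. -115.]
now axes [ 23.9  42.5 178.7] turn -0.6  | after turn axes [ 29.   38.8 178.8]
```

Call:
arm_command --commands '[0,12,55,-0.6,0,0,12,55,0,0,0,9,45,0,0,0,0,0,0,0,0,0,0,0,0]'

```text
clock: 19.38
tool_pos: [0.41, 0.2625, 0.1005]
orientation: [-103.2, 86.1, 2.2]
force: [0.0, -0.1, -2.7]
opening: 0.0611
```

```bash
python3 go.py .405 .279 .06 105; python3 - <<'E'
from h import *
s=cam("side");t=cam("top")
b=cv2.resize(s["frame"][240:320,170:250],(400,400),interpolation=cv2.INTER_CUBIC)
a=cv2.resize(t["frame"][200:280,150:230],(400,400),interpolation=cv2.INTER_CUBIC)
cv2.imwrite("pics/a6.png",np.hstack([a,b]))
E
```

```text
t 19.38 pos [410.  262.5 100.5] az 105.3 tilt [ 0.068  0.003 -0.998] F [ 0.  -0.1 -2.7] open 61.1 j [  59.    8.  -37.    5.  -43. -137.]
now axes [40.1  3.2 17.9] turn 0.3  | after turn axes [40.5  0.6 17.2]
```

View pics/a6.png

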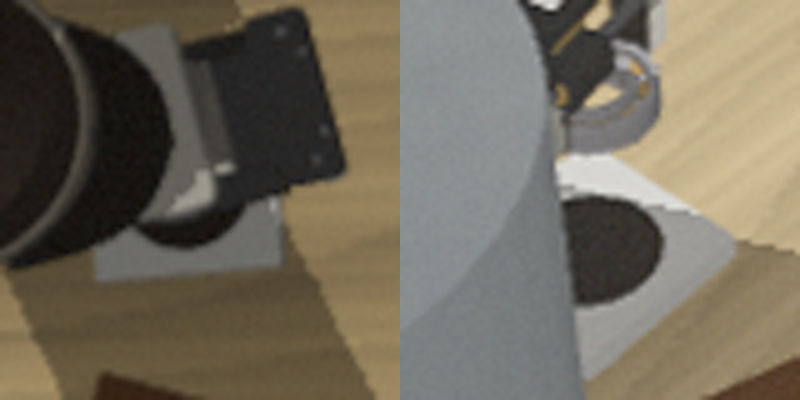

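```bash
python3 - <<'E'
from h import *
s=cam("side")
print(proj(s,(.3785,.2532,.0135)), proj(s,(.3785,.2532,.010)))
E
```

```text
(np.float64(223.08121802137077), np.float64(289.3272732997485)) (np.float64(223.1701730516409), np.float64(290.31323385698755))
```

Call:
arm_command --commands '[15,1,17,0.3,0,20,0.5,0,0,0,0,0,0,0,0,0,0,0,0,0]'

```text
clock: 20.02
tool_pos: [0.4096, 0.2756, 0.0658]
orientation: [-101.7, 86.0, 2.9]
force: [-0.1, 0.0, -2.3]
opening: 0.0609
```

```bash
python3 go.py .405 .279 .0165 105
```

```text
t 20.02 pos [409.6 275.6  65.8] az 104.5 tilt [ 0.07   0.003 -0.998] F [-0.1  0.  -2.3] open 60.9 j [  59.   12.  -39.    5.  -38. -139.]
now axes [48.9  7.   5.1] turn -0.5  | after turn axes [49.3  3.6  4.5]
```

Side-view pocket edge (222.6, 289) matches the prediction (223, 289.5), so the carrier position holds.

Call:
arm_command --commands '[15,5,5,-0.5,0,15,1,0,0,0,8,0.5,0,0,0,0,0,0,0,0]'

```text
clock: 20.52
tool_pos: [0.4068, 0.2798, 0.0298]
orientation: [-98.8, 85.8, 6.2]
force: [-0.8, -0.3, -2.2]
opening: 0.0612
```

```bash
python3 go.py .405 .279 .0165 105
```

```text
t 20.52 pos [406.8 279.8  29.8] az 104.9 tilt [ 0.073  0.008 -0.997] F [-0.8 -0.3 -2.2] open 61.2 j [  60.   15.  -41.    7.  -31. -141.]
now axes [13.2  2.9 -0.1] turn -0.1  | after turn axes [13.3  2.  -0.3]
```

Call:
arm_command --commands '[5,2,-0.5,0,0,4,0.5,0,0,0,2,0,0,0,0,1.5,0,0,0,0,1,0,0,0,0]'

```text
clock: 21.15
tool_pos: [0.4062, 0.2795, 0.0168]
orientation: [-97.4, 85.7, 7.6]
force: [-0.8, -0.2, -2.0]
opening: 0.0614
```

```bash
python3 go.py .405 .279 .0160 105
```

```text
t 21.15 pos [406.2 279.5  16.8] az 104.9 tilt [ 0.074  0.01  -0.997] F [-0.8 -0.2 -2. ] open 61.4 j [  60.   16.  -43.    7.  -29. -141.]
now axes [ 0.7  1.3 -0.2] turn -0.1  | after turn axes [ 0.8  1.3 -0.2]
```

Call:
arm_command --commands '[0.7,0.5,0,0,0,0.6,0,0,0,0]'

```text
clock: 21.4
tool_pos: [0.4059, 0.2795, 0.0159]
orientation: [-97.5, 85.7, 7.5]
force: [-6.6, -1.4, 14.0]
opening: 0.061
```

Call:
arm_command --commands '[-0.4,0,0,0,60,0,0,0,0,92,0,0,0,0,92,0,0,0,0,92,-5,0,0,0,92]'

```text
clock: 22.02
tool_pos: [0.4058, 0.2799, 0.0217]
orientation: [-97.0, 85.6, 8.0]
force: [-0.6, -0.0, 0.1]
opening: 0.0806
```

Call:
arm_command --commands '[-40,0,0,0,95,-50,0,0,0,95,-20,-14,-58,0,95,0,-14,-58,0,95,0,-14,-58,0,95]'

```text
clock: 22.65
tool_pos: [0.4846, 0.1233, 0.1431]
orientation: [-96.2, 85.4, 9.4]
force: [0.5, 0.7, -1.1]
opening: 0.083
```

Call:
arm_command --commands '[0,-14,-58,0,95,0,-14,-58,0,95,0,-14,-58,0,95,0,-14,-58,0,95,0,0,0,0,95]'

```text
clock: 23.28
tool_pos: [0.6053, -0.0956, 0.1525]
orientation: [-95.6, 85.1, 9.8]
force: [-1.2, 0.4, -0.0]
opening: 0.0833
```

```bash
python3 go.py .6405 -.143 .1 105;python3 - <<'E'
from h import *
s=cam("side"); t=cam("top")
b=cv2.resize(s["frame"][150:320,170:350],(540,510),interpolation=cv2.INTER_CUBIC)
a=cv2.resize(t["frame"][200:270,160:215],(220,280),interpolation=cv2.INTER_CUBIC)
cv2.imwrite("pics/a7.png",np.hstack([cv2.copyMakeBorder(a,0,230,0,0,0),b]))
E
```

```text
t 23.27 pos [605.3 -95.6 152.5] az 105.4 tilt [ 0.084  0.015 -0.996] F [-1.2  0.4 -0. ] open 83.3 j [  9.  15. -17.  -0. -53. -84.]
now axes [ 54.6 -16.7 -54.7] turn 0.4  | after turn axes [ 52.5 -21.7 -54.9]
```

View pics/a7.png

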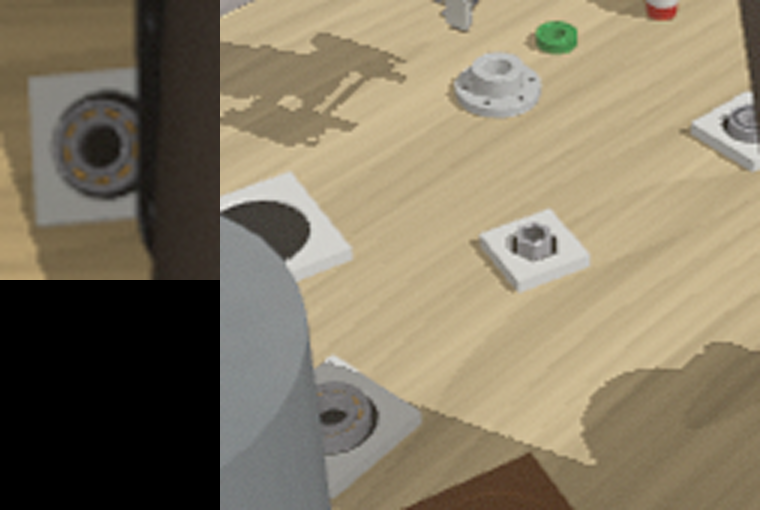

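Call:
arm_command --commands '[10,-21,-54,0.4,95,35,3,0,0,95,0,0,0,0,95,0,0,0,0,95]'

```text
clock: 23.88
tool_pos: [0.64, -0.1348, 0.112]
orientation: [-94.9, 85.0, 10.7]
force: [-0.1, 1.0, 0.7]
opening: 0.083
```

```bash
python3 go.py .6405 -.143 .04 105; python3 -c "
from h import *
s=cam('side');print(onz(s,262.3,172.4,.034))
p=(.631-.716*.051,.1827-.698*.051,.0135);print(proj(s,p))"
```

```text
t 23.88 pos [ 640.  -134.8  112. ] az 105.6 tilt [ 0.086  0.016 -0.996] F [-0.1  1.   0.7] open 83.0 j [  5.  21. -14.  -1. -50. -79.]
now axes [71.7  8.  -7.5] turn 0.6  | after turn axes [72.   1.6 -8. ]
[ 0.63872044 -0.14077904  0.034     ]
(np.float64(200.06087886554405), np.float64(227.33943701807405))
```

Hub carrier edge agrees as well (200, 227). Descending on the boss.

Call:
arm_command --commands '[25,4,-7.5,0.6,95,25,2.5,0,0,95,8,1,0,0,95,0,0,0,0,95]'

```text
clock: 24.42
tool_pos: [0.6426, -0.14, 0.0594]
orientation: [-95.3, 84.5, 10.0]
force: [-0.3, 0.9, 0.1]
opening: 0.0835
```

```bash
python3 go.py .640 -.142 .0155 105
```

```text
t 24.43 pos [ 642.6 -140.    59.4] az 105.2 tilt [ 0.095  0.017 -0.995] F [-0.3  0.9  0.1] open 83.5 j [  4.  25. -17.  -1. -43. -79.]
now axes [43.5  7.2 -0.8] turn 0.2  | after turn axes [43.9  3.  -1.2]
```

Call:
arm_command --commands '[15,4.5,-1,0,95,15,1.5,0,0,95,6,0.5,0,0,95,0,0,0,0,95]'

```text
clock: 24.92
tool_pos: [0.6409, -0.142, 0.0226]
orientation: [-95.5, 84.3, 9.8]
force: [-0.1, -0.4, -0.1]
opening: 0.0832
```

```bash
python3 go.py .640 -.142 .0155 105
```

```text
t 24.93 pos [ 640.9 -142.    22.6] az 105.3 tilt [ 0.097  0.017 -0.995] F [-0.1 -0.4 -0.1] open 83.2 j [  4.  27. -19.  -1. -38. -78.]
now axes [6.9 1.5 0.2] turn 0.3  | after turn axes [7.1 0.8 0.2]
```

Call:
arm_command --commands '[4,1.2,0,0,95,2,0.2,0,0,95,0,0,0,0,0,0,0,0,0,0,0,0,0,0,0]'

```text
clock: 25.55
tool_pos: [0.6408, -0.1424, 0.0169]
orientation: [-95.8, 84.3, 9.5]
force: [0.5, -1.5, -1.0]
opening: 0.0588
```

Call:
arm_command --commands '[0,0,0,0,0,0,0,0,0,0]'

```text
clock: 25.8
tool_pos: [0.6408, -0.1424, 0.0169]
orientation: [-95.8, 84.2, 9.5]
force: [-0.4, -1.0, -0.7]
opening: 0.0533
```

```bash
python3 go.py .631 .181 .07 105
```

```text
t 25.8 pos [ 640.8 -142.4   16.9] az 105.3 tilt [ 0.099  0.017 -0.995] F [-0.4 -1.  -0.7] open 53.3 j [  4.  27. -20.  -1. -37. -78.]
now axes [-48.4 -81.  314. ] turn 0.3  | after turn axes [-53.1 -74.2 314.9]
```

Call:
arm_command --commands '[-8,-1,0,0,0,-15,-1.5,0,0,0,-20,-2,0,0,0,-15,-8,30,0,0,0,-10,40,0,0]'

```text
clock: 26.42
tool_pos: [0.6374, -0.0706, 0.0804]
orientation: [-95.4, 84.3, 9.7]
force: [0.3, 0.2, -3.0]
opening: 0.0533
```

```bash
python3 go.py .631 .181 .07 105
```

```text
t 26.43 pos [637.4 -70.6  80.4] az 105.0 tilt [ 0.097  0.017 -0.995] F [ 0.3  0.2 -3. ] open 53.3 j [ 11.  22. -19.   0. -44. -86.]
now axes [ 13.9 -57.9 244.8] turn 0.0  | after turn axes [ 10.4 -58.9 244.7]
```

Call:
arm_command --commands '[0,-11,45,0,0,0,-11,45,0,0,0,-11,45,0,0,0,-11,45,0,0,0,-7,30,0,0]'

```text
clock: 27.05
tool_pos: [0.6321, 0.153, 0.0903]
orientation: [-94.7, 84.0, 10.3]
force: [-0.3, -0.3, -3.0]
opening: 0.053
```

```bash
python3 go.py .631 .182 .05 105
```

```text
t 27.05 pos [632.1 153.   90.3] az 105.0 tilt [ 0.103  0.019 -0.995] F [-0.3 -0.3 -3. ] open 53.0 j [  32.   21.  -19.    3.  -44. -109.]
now axes [40.6 -2.3 28.7] turn -0.0  | after turn axes [40.3 -6.5 28.3]
```

Call:
arm_command --commands '[12,-4,25,0,0,18,1,3,0,0,0,0,0,0,0,0,0,0,0,0]'

```text
clock: 27.55
tool_pos: [0.631, 0.1846, 0.0633]
orientation: [-94.2, 83.8, 11.0]
force: [-0.1, -0.3, -2.6]
opening: 0.0532
```

```bash
python3 go.py .631 .182 .028 105; python3 - <<'E'
from h import *
s=cam("side"); t=cam("top")
b=cv2.resize(s["frame"][190:260,150:230],(400,350),interpolation=cv2.INTER_CUBIC)
a=cv2.resize(t["frame"][110:190,180:260],(350,350),interpolation=cv2.INTER_CUBIC)
cv2.imwrite("pics/a8.png",np.hstack([a,b]))
E
```

```text
t 27.55 pos [631.  184.6  63.3] az 105.2 tilt [ 0.105  0.02  -0.994] F [-0.1 -0.3 -2.6] open 53.2 j [  35.   24.  -20.    4.  -41. -112.]
now axes [35.1  4.5 -2.2] turn 0.2  | after turn axes [35.3  0.7 -2.5]
```

View pics/a8.png

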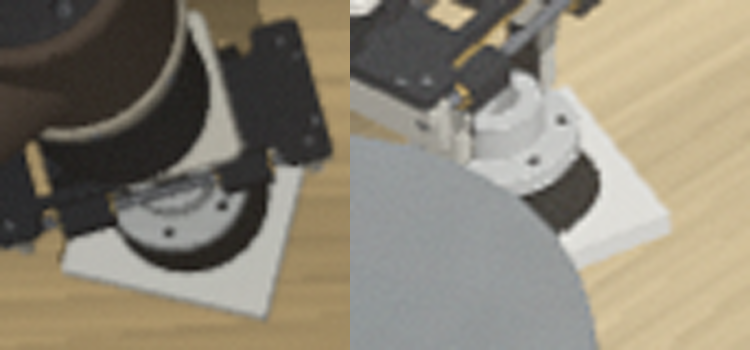

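Call:
arm_command --commands '[10,3,-2,0,0,8,1,0,0,0,6,0.5,0,0,0,0,0,0,0,0]'

```text
clock: 28.15
tool_pos: [0.6298, 0.1801, 0.0375]
orientation: [-94.1, 83.8, 10.9]
force: [0.5, 0.9, -3.5]
opening: 0.053
```

```bash
python3 go.py .631 .182 .027 105
```

```text
t 28.15 pos [629.8 180.1  37.5] az 105.0 tilt [ 0.105  0.02  -0.994] F [ 0.5  0.9 -3.5] open 53.0 j [  34.   25.  -22.    4.  -38. -112.]
now axes [10.6 -0.6  1.6] turn 0.0  | after turn axes [10.5 -1.7  1.5]
```

Call:
arm_command --commands '[4,-0.5,1.5,0,0,3,0.3,0,0,0,2,0.2,0,0,0,1,0,0,0,0]'

```text
clock: 28.65
tool_pos: [0.6309, 0.1824, 0.0272]
orientation: [-94.1, 83.8, 11.0]
force: [-0.3, 0.6, -4.1]
opening: 0.0532
```

```bash
python3 go.py .631 .182 .0268 105
```

```text
t 28.65 pos [630.9 182.4  27.2] az 105.1 tilt [ 0.106  0.021 -0.994] F [-0.3  0.6 -4.1] open 53.2 j [  35.   26.  -22.    4.  -36. -113.]
now axes [ 0.4 -0.  -0.4] turn 0.1  | after turn axes [ 0.4 -0.  -0.4]
```

Call:
arm_command --commands '[0.7,0,0,0,0,0.5,0,0,0,0]'

```text
clock: 28.9
tool_pos: [0.6311, 0.1824, 0.0269]
orientation: [-94.1, 83.8, 11.0]
force: [-4.5, -0.1, 3.8]
opening: 0.0531
```

Call:
arm_command --commands '[0.6,0,0,0,0,0.3,0,0,0,0]'

```text
clock: 29.15
tool_pos: [0.631, 0.1824, 0.0269]
orientation: [-94.1, 83.8, 11.0]
force: [-2.7, 0.4, 2.0]
opening: 0.0537
```

Call:
arm_command --commands '[0,0,0,0,70,0,0,0,0,92,0,0,0,0,92,0,0,0,0,92,-5,-0.5,0,0,95]'

```text
clock: 29.78
tool_pos: [0.6323, 0.1831, 0.032]
orientation: [-93.7, 83.6, 11.4]
force: [0.1, 0.5, 0.9]
opening: 0.0823
```

Call:
arm_command --commands '[-20,-2,0,0,95,-40,-4,0,0,95,-50,-4,0,0,95,-40,-20,-40,0,95,0,-10,-50,0,95]'

```text
clock: 30.4
tool_pos: [0.6784, 0.1045, 0.1933]
orientation: [-94.4, 83.5, 11.1]
force: [0.8, -0.3, -0.1]
opening: 0.0834
```

Call:
arm_command --commands '[0,-10,-50,0,95,0,-10,-50,0,95,0,-10,-50,0,95,0,0,0,0,95,0,0,0,0,95]'

```text
clock: 31.02
tool_pos: [0.7501, -0.0394, 0.2012]
orientation: [-94.1, 83.3, 11.2]
force: [-0.1, 1.0, -0.2]
opening: 0.0831
```

```bash
python3 go.py .6 0 .2 105; python3 - <<'E'
from h import *
s=cam("side"); t=cam("top")
b=s["frame"][100:340,120:420]
cv2.imwrite("pics/a9.png",np.hstack([cv2.resize(t["frame"],(480,360)),cv2.resize(b,(320,256)) .__class__ and cv2.copyMakeBorder(cv2.resize(b,(320,256)),0,104,0,0,0)]))
cv2.imwrite("pics/a10.png",cv2.resize(b,(750,600),interpolation=cv2.INTER_CUBIC))
E
```

```text
t 31.02 pos [750.1 -39.4 201.2] az 105.3 tilt [ 0.114  0.023 -0.993] F [-0.1  1.  -0.2] open 83.1 j [ 12.  25.   3.   0. -62. -87.]
now axes [-15.1 133.5  77.6] turn 0.3  | after turn axes [  1.2 134.8  76.9]
```

View pics/a9.png

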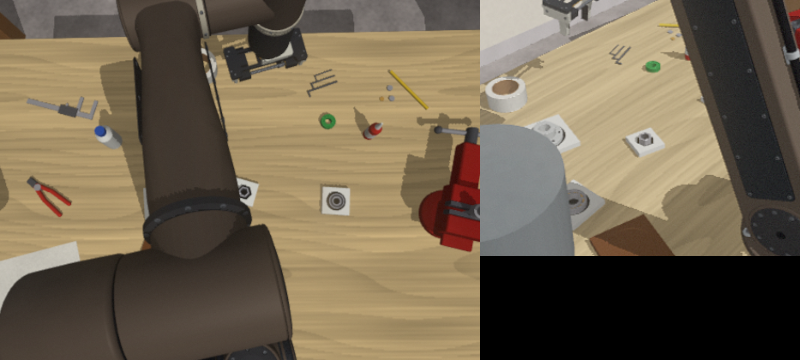

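View pics/a10.png

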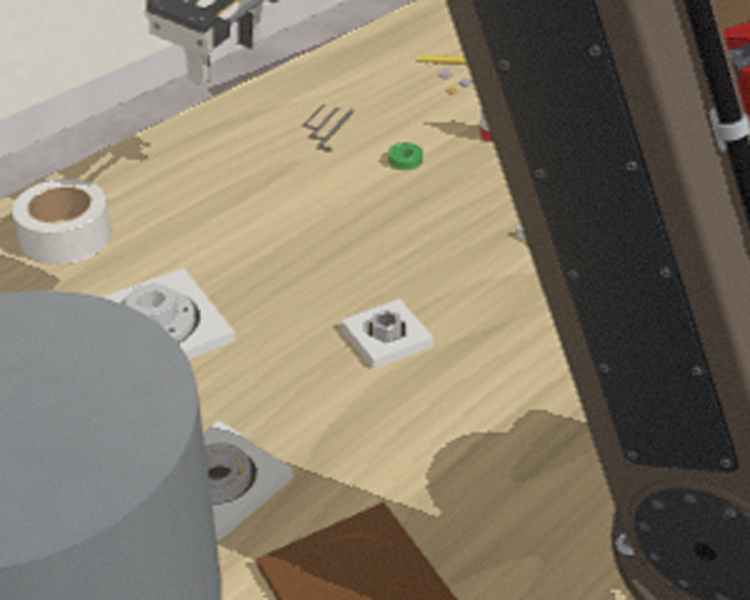

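Call:
arm_command --commands '[0,25,-50,0,95,0,25,-50,0,95,0,25,-50,0,95,0,25,-50,0,95,0,0,0,0,95]'

```text
clock: 31.75
tool_pos: [0.7072, -0.2555, 0.1925]
orientation: [-94.3, 83.2, 11.8]
force: [0.2, 0.0, -0.1]
opening: 0.0834
```

```bash
python3 go.py .6 0 .2 105; python3 - <<'E'
from h import *
t=cam("top"); cv2.imwrite("pics/a11.png",cv2.resize(t["frame"][80:280,90:430],(800,470),interpolation=cv2.INTER_CUBIC))
E
```

```text
t 31.75 pos [ 707.2 -255.5  192.5] az 106.1 tilt [ 0.115  0.024 -0.993] F [ 0.2  0.  -0.1] open 83.4 j [ -6.  25.   4.  -2. -62. -67.]
now axes [-13.7  31.  275.1] turn 1.1  | after turn axes [ -7.5  37.5 274.5]
```

View pics/a11.png

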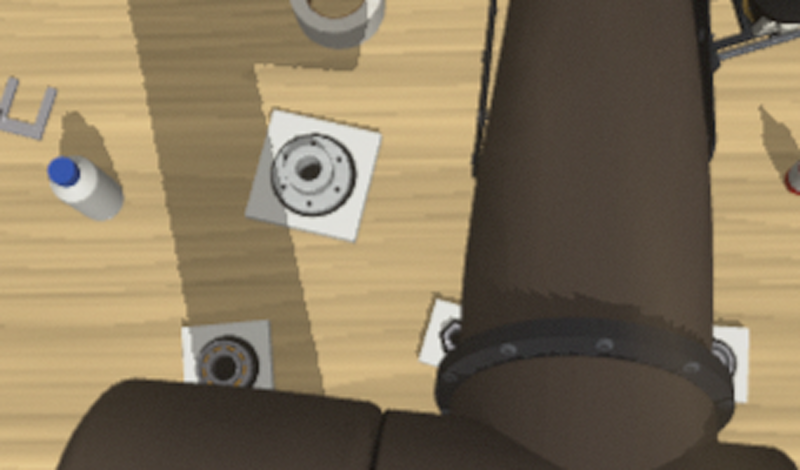

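All four parts are centred in their pockets with an even dark margin around them, the bottles are standing, and the gripper is clear. I'm handing the job in.

```bash
python3 -c "
from plant import *
print(close_job())"
```

```text
the job is handed in; nothing more can be done
None
```

I took the pile apart from the top and set the nut, small bearing, large bearing and hub each down in its own carrier pocket. I handed the job in at about 32 s of the 112 s allowed.

- **Set-down:** each part was lowered until the wrist force showed contact (about 20, 23, 14 and 4 N) before I opened the fingers. At contact the finger tips were within about 1 mm of the height expected for a part on its pocket floor, so none of them is sitting on a rim.
- **Last pictures:** all four parts sit in their pockets with a dark margin around them, and both bottles are standing. In the very last top view the arm partly hid the nut and both bearings; earlier pictures had already shown those three in place.
- **Off-nominal:** the tool's tilt crept up to about 7° from vertical over the run, because moves cannot correct it. The tilt was about the jaw axis, so it changed by only about 1–1.5° while a part was held. The parts were close to level when set down.
- **Measurement disagreement:** the side view of the hub and large-bearing pockets was partly blocked by a grey object, so its first readings there were off by 7 to 19 mm. I used the top view instead and later checked it against the visible pocket edges, which matched to within a pixel.

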